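# Find the rocking socket cover and press it home

### The arm

A 7-joint arm with a two-finger parallel gripper is mounted at the origin on the work surface. World frame = base frame: x ahead of the robot, y to its left, z up, the work surface at z = 0. Lengths are in m, angles in rad, forces in N, time in s.
With the tool pointing down it reaches from about 0.425 to 0.925 m from the base axis. Payload 6.8 kg.
Tool frame: the origin (TCP) lies at the very end of the fingers, on their centre line; the grasp point (between the pads) lies 19 mm behind it (tcp_to_grasp is the distance from the TCP to the grasp point, in m); z points along the fingers, y is the direction in which the jaws open and shut (so a half turn about z gives the same grasp; the last joint's range is limited). The gripper opens to 85 mm and grips with 20 to 120 N. Pads are 22 mm wide; open, the fingers measure 114 mm over their backs; the gripper's body (76 mm by 85 mm) begins 54 mm behind the grasp point. The pads swing forward as they close: fully open they stand 13 mm farther back than shut.
Start: joints at [-0.108, 0.477, 0.022, 1.555, -0.011, 1.109, -0.083], TCP at [0.675, 0, 0.231] pointing down, gripper open.
Joint ranges: [-2.96, 2.96], [-0.34, 2.1], [-1.41, 1.46], [0.24, 2.44], [-1.37, 4.51], [0.17, 1.92], [-2.96, 2.96]. Speed limits (rad/s): [2.39, 2.39, 3.14, 3.14, 3.14, 3.14, 3.14].

### API

Orientations are given as a unit quaternion [w, x, y, z].
In Python, from station import * gives the robot as it stands.
- The arm moves only by the tool apply_moves, never from a script. Its argument "increments" is one flat list of numbers, 5 for each row, row after row: the finger opening in mm, from 0 to 85.4, then the shift along the tool's x, y, z in mm, then the turn about the tool's z in degrees. In form: [claw, tx, ty, tz, roll, claw, tx, ty, tz, roll, ...]. A call has 1 to 12 rows; each row shifts and turns the pose as measured when the row begins, along the tool's axes as they then stand; what a row does not reach is not made up. A row lasts 1/8 s, in which the tool goes at most 62.5 mm and 10.7 degrees, less where a joint would pass 70% of its speed; a pose out of reach is approached as far as the arm can. A call with a gripper value outside its range is refused whole. The fingers move at their own pace and stop on an object; "squeeze" is the grip in N (left out, the last holds). Time passes only in rows, so rows that do not move let the fingers close. It gives the time, the measured TCP pose, the force and the opening at its end, in the units of the state.
- get_obs(): the state, without advancing time (a new reading comes with each control period).
- read_camera(name): name is "scene" or "side" or "wrist"; returns (picture, depth): 480x640x3 uint8, blue, green, red; 480x640 float32, m along the optical axis (not along the pixel's ray), 0 where there is no reading.
- get_calibration(name): a dict with "mtx" (3x3 intrinsics, pixels), "camera_from_world" (4x4, takes a point from world to camera coordinates); the wrist camera has in their place "T_tool_cam" (4x4, takes a point from camera to tool coordinates, whose origin is the TCP and whose axes are the flange's). Camera axes: x right, y down, z forward; pixel columns grow to the right and rows downward; lengths in m; the calibration is good to about 2 mm. A picture is of the moment at which its call begins: read the wrist's pose just before it. get_calibration takes no time and is no camera call.
- hand_in(): hands the job in, once; it reports no verdict.
Trained networks look in the newest picture that a camera, given by its name, has taken for a name from the list of things; names that differ only in an ending like _2 or _b are one class to them, and where a whole thing is asked for, a point or a joint stands for the part that bears it (a point fixed in the world has none). Each returns a list of dicts, best first, with "p" (0 to 1); they miss things now and then, are a little off and sometimes report something else, mostly with a low value. They report only what shows in the picture. A call takes as long as a camera call. They do not tell look-alikes from the thing itself.
- outline_of(camera, thing): "pixels" (480x640 bool, what is visible of it) and "extent" ([centre column, centre row, width, height] in pixels, round what is visible of it).
The state is a dict: "t": time; "q": joint angles; "joint_vel": joint speeds; "joint_torque": joint torques, N m; "eef_pos": TCP position; "tool_rot": TCP orientation; "contact_force": force on the tool from outside, world axes, zero at the start; "torque": the same for the moment, N m; "gripper_width": opening from 0.0 (shut) to 1.0 (fully open).
Only numpy, scipy, OpenCV 4.12 (cv2) and the standard library are available. Lean on these libraries where they do the work, as an engineer would, in place of code of your own. Each camera call takes 0.05 s, during which the arm holds its last target.

### The job

One of the four round blue child-safety covers on the socket strip is not fully home. Press down on the covers near their edge with a fingertip until you find the one that rocks, then press that one down in the middle until it sits flat and flush on the strip like the other three. Do not lift or pull any cover, and leave the toys on the shelf where they are.

Things in the scene. Friction and masses are not known exactly. Their poses are not given: they have to be found in the camera images.
- strip: White four-way socket strip screwed to the shelf: 74 mm wide (its x), 320 long (its y), 40 high. Origin: centre of its underside, z up; flat top at z = 40 mm. Four covers in a row along y, centres at y = -123, -61, +1, +63 mm, x = 0. A red rocker switch at y = 122 mm (8 mm high) is no part of the job. A cover that is home lies with its underside on the strip's top and does not give.
- cover_1: One of four identical blue child-safety socket covers, a dished disc 52 mm across lying on the strip, short pins in the socket below (2 mm of play sideways). Origin: centre of its underside, z out of its face; flat dish floor at z = 6 mm out to 21 mm radius, round raised rim with its crest at z = 8.5 mm, 23.5 mm radius. Any of the four may be the loose one; the numbers tell nothing.
- cover_2: Identical cover, as cover_1. The loose one stands level but about 3 mm proud, on stiff contacts in its middle (a spot 8 mm across). Pressed on its rim, even with 1 N, it tips some 8 degrees till that rim meets the strip and the opposite rim rises; let go, it drops back level.
- cover_3: Identical cover, as cover_1. The loose one goes home only when pressed in its middle with more than about 11 N: it gives 3 mm, stops flush on the strip and stays there. Presses on the rim do not seat it.
- cover_4: Identical cover, as cover_1.
- shelf: White melamine shelf board, 300 mm deep (x) by 880 mm wide (y), its top 100 mm above the work surface, with a 30 mm high lip along its far edge and a pine drawer below that opens towards the robot. Origin: on the work surface under its centre.
- ring_rattle: Yellow plastic ring rattle with three coloured beads, 88 mm across, 20 mm high, lying on the shelf; leave alone. Origin: centre of its underside.
- dumbbell: Beechwood dumbbell rattle standing on end, 42 mm across, 95 mm high; leave alone. Origin: centre of its underside.
- stacking_cup: Red plastic stacking cup, 66 mm across, 58 mm high, standing on the shelf; leave alone. Origin: centre of its underside.
- acrylic_box: Clear acrylic box with a closed flip-top lid, 110 x 100 mm, about 85 mm high with the lid's knob, standing at the left end of the shelf, mint teether inside; fixed. Origin: centre of its underside.
There are look-alikes about, which are no part of the job. Leave any orange look-alike of the cover_2 alone. Leave any orange look-alike of the cover_1 alone.

How it is judged:
On the way:
1. a cover has been pressed near its edge and seen to rock (tipped by more than 3 degrees under the finger) (((angle between cover_1's own z axis and vertical above 0.055 rad and contact force between the fingers and cover_1 above 0.3 N) or (angle between cover_2's own z axis and vertical above 0.055 rad and contact force between the fingers and cover_2 above 0.3 N) or (angle between cover_3's own z axis and vertical above 0.055 rad and contact force between the fingers and cover_3 above 0.3 N) or (angle between cover_4's own z axis and vertical above 0.055 rad and contact force between the fingers and cover_4 above 0.3 N))), for 0.05 s.
At the end, for the whole second after the job is handed in: All four covers lie flush on the strip: each underside within 1.3 mm of the strip's top and level within 2 degrees, at rest; the toys at rest (z of each of cover_1, cover_2, cover_3, cover_4 in the frame of strip below 0.0413 m and angle between each of cover_1, cover_2, cover_3, cover_4's own z axis and vertical below 0.035 rad and linear speed of each of cover_1, cover_2, cover_3, cover_4, ring_rattle, dumbbell, stacking_cup below 0.02 m/s); the robot touches nothing.
It fails at once if a cover is lifted or pulled out (its centre more than 12 mm above the strip's top) (z of any of cover_1, cover_2, cover_3, cover_4 in the frame of strip above 0.052 m).
It fails at once if a toy on the shelf is shifted by more than 15 mm or lifted (distance of any of ring_rattle, dumbbell, stacking_cup from where it was at the start of the episode above 0.015 m).
It also fails if it takes over 45 s, if anything falls off the work surface, if the arm or the gripper's body presses on something with over 40 N, if the wrist force passes 120 N, or if a joint passes its speed limit or range.

## Working session

There is one attempt and no reset: what is moved stays moved. The work goes in short steps, Python scripts to look and compute and a tool call to move; the robot and the scene stay as the last step left them, time stands still between calls to the robot, and variables do not carry over. Pictures are saved under pics/ and viewed, and the job is handed in when it is done.

Besides the shell and the picture viewer there is one more tool, called after "Emit:" as name(argument=value, ...) on one line, values as JSON. apply_moves: Moves the arm, as the interface text tells. Its arguments: {"type":"object","properties":{"increments":{"type":"array"},"squeeze":{"type":"number"}},"required":["increments"]}

```bash
ls; mkdir -p pics
python3 - <<'E'
from station import *
import cv2
o=get_obs();print(o)
for n in ["scene","side","wrist"]:
    p,d=read_camera(n);cv2.imwrite(f"pics/{n}0.png",p)
    import numpy as np;np.save(f"pics/{n}0.npy",d)
E
```

```text
pics
{'t': 0.0, 'q': array([-0.10809971,  0.47783153,  0.02236676,  1.55644291, -0.01150413,
        1.10929666, -0.08310545]), 'joint_vel': array([-0.00089477,  0.00043224,  0.00171787,  0.00046271,  0.00106625,
       -0.00047395,  0.00098142]), 'joint_torque': array([-5.45967814e-04, -5.96443820e+01,  1.60769675e+00, -2.81194621e+01,
        1.24063640e-02,  9.39900521e-03,  2.20753498e-05]), 'eef_pos': array([ 6.74411646e-01, -3.04735954e-05,  2.30308775e-01]), 'tool_rot': array([-5.99895046e-04,  7.07109980e-01,  7.07102978e-01, -7.04021903e-04]), 'contact_force': array([ 0.1206503 ,  0.40634344, -0.27620743]), 'torque': array([ 0.03106176, -0.01313262,  0.00222131]), 'gripper_width': 0.9995432152001117}
```

View pics/scene0.png

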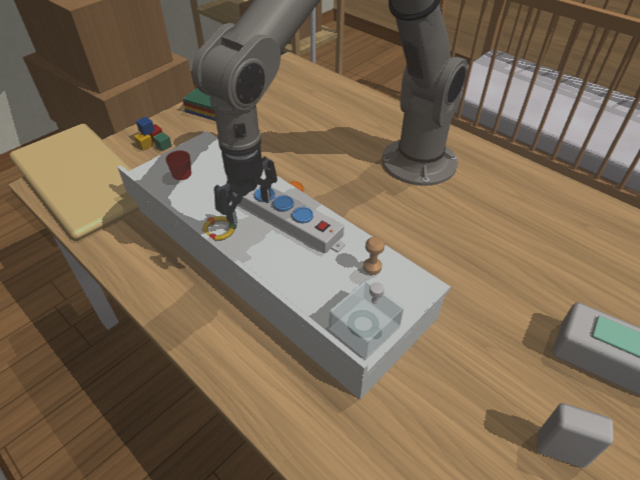

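View pics/side0.png

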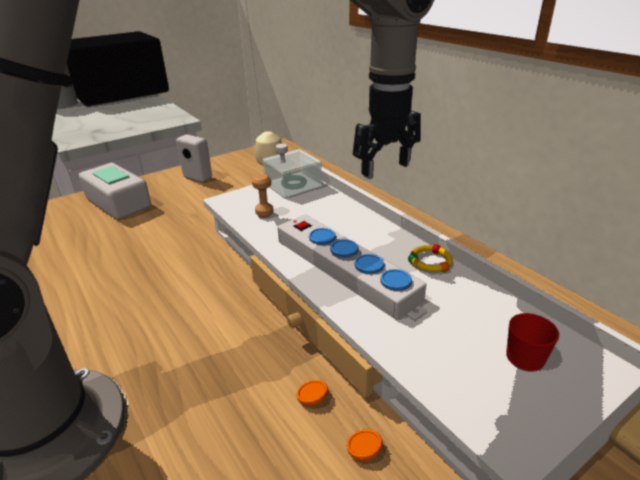

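View pics/wrist0.png

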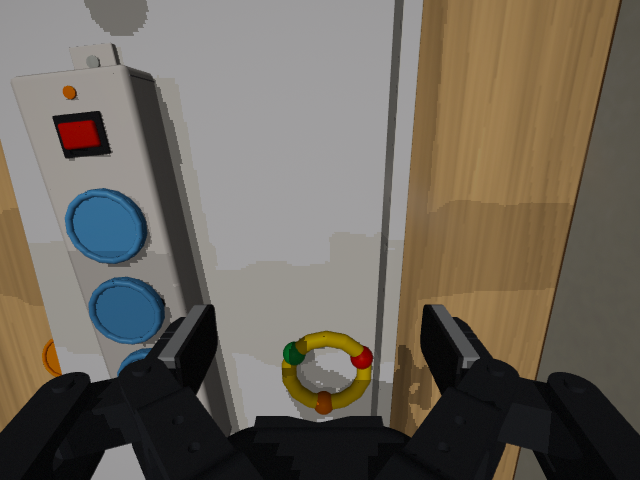

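```bash
cat > h.py <<'E'
import numpy as np,cv2
from station import *
from scipy.spatial.transform import Rotation as R
def T_wc(n,o=None):
    c=get_calibration(n)
    if n!="wrist": return c["mtx"],np.linalg.inv(c["camera_from_world"])
    o=o or get_obs();q=o["tool_rot"];T=np.eye(4);T[:3,:3]=R.from_quat([q[1],q[2],q[3],q[0]]).as_matrix();T[:3,3]=o["eef_pos"]
    return c["mtx"],T@c["T_tool_cam"]
def pts(n,d,o=None):
    K,T=T_wc(n,o);v,u=np.mgrid[:480,:640]
    P=np.stack([(u-K[0,2])/K[0,0]*d,(v-K[1,2])/K[1,1]*d,d],-1)
    return P@T[:3,:3].T+T[:3,3]
def blue(p):
    h=cv2.cvtColor(p,cv2.COLOR_BGR2HSV);return ((h[...,0]>95)&(h[...,0]<120)&(h[...,1]>120)&(h[...,2]>60))
E
python3 - <<'E'
from h import *
for n in ["side","scene","wrist"]:
    o=get_obs();p,d=read_camera(n);P=pts(n,d,o)
    r=outline_of(n,"cover_1");print(n,[(round(x["p"],2),np.round(x["extent"])) for x in r])
    c,l,s,ce=cv2.connectedComponentsWithStats(blue(p).astype(np.uint8))
    for i in range(1,c):
        if s[i,4]<60: continue
        q=P[(l==i)&(d>0)];m=np.median(q,0);z=m[2];q=q[abs(q[:,2]-z)<.012]
        print(n,s[i],np.round(ce[i]),np.round((q.min(0)+q.max(0))/2,4),np.round(q.max(0)-q.min(0),4),'med',np.round(m,4))
    r=outline_of(n,"strip")
    if r and n!="wrist":
        q=P[r[0]["pixels"]&(d>0)];print('strip',r[0]["p"],np.round(np.median(q,0),4))
        q=q[abs(q[:,2]-.14)<.004]; 
        if len(q)>20: print(cv2.minAreaRect((q[:,:2]*1000).astype(np.float32)))
E
```

```text
side [(0.96, array([365., 444.,  30.,  36.])), (0.79, array([313., 392.,  26.,  27.])), (0.78, array([345., 248.,  27.,  16.])), (0.64, array([396., 278.,  35.,  25.])), (0.57, array([368., 264.,  26.,  20.])), (0.56, array([322., 235.,  27.,  15.]))]
side [309 229  49  28 704] [334. 243.] [ 0.532  -0.0189  0.1456] [0.0546 0.1116 0.0139] med [ 0.5318 -0.0295  0.1472]
side [355 255  29  18 425] [369. 263.] [ 0.5421 -0.1099  0.1452] [0.0488 0.0511 0.0075] med [ 0.5419 -0.111   0.1454]
side [381 270  30  20 496] [396. 279.] [ 0.5483 -0.1714  0.1455] [0.0478 0.0498 0.0095] med [ 0.5474 -0.1718  0.1453]
strip 0.56 [ 0.5127 -0.103   0.1335]
((536.2138671875, -50.6702880859375), (74.86360931396484, 316.7274475097656), 5.833718776702881)
scene [(0.75, array([303., 216.,  21.,  17.])), (0.66, array([264., 194.,  21.,  18.])), (0.64, array([219., 226.,  36.,  23.])), (0.55, array([297., 187.,  11.,   8.])), (0.5, array([284., 202.,  23.,  18.]))]
scene [137 118  16  13  90] [144. 122.] [ 0.528  -0.7147  0.0802] [0.037  0.0444 0.0167] med [ 0.5266 -0.7104  0.0817]
scene [274 196  19  14 201] [2
[... 166 characters left out ...]
 0.0083] med [0.5339 0.0159 0.1486]
strip 0.59 [0.5595 0.0398 0.1398]
((539.6561889648438, -33.33113098144531), (78.549072265625, 292.2746887207031), 5.749727249145508)
wrist [(0.86, array([125., 310.,  75.,  73.])), (0.85, array([ 50., 359.,  20.,  32.])), (0.83, array([107., 227.,  80.,  80.])), (0.56, array([131., 362.,  32.,  22.]))]
wrist [  65  188   77   75 4498] [104. 225.] [0.5321 0.014  0.1457] [0.0506 0.0503 0.0096] med [0.5321 0.0148 0.1464]
wrist [  88  277   72   67 3756] [125. 310.] [ 0.5372 -0.0477  0.1481] [0.0499 0.0509 0.0112] med [ 0.5374 -0.0466  0.1496]
wrist [117 348  35  29 300] [133. 358.] [ 0.5337 -0.094   0.145 ] [0.027  0.0221 0.0091] med [ 0.5359 -0.0871  0.1477]
```

Emit:
apply_moves(increments=[0,-15,-38,0,0,0,-15,-38,0,0,0,-15,-38,0,0,0,0,0,0,-5,0,0,0,0,0,0,0,0,0,0], squeeze=40)

```text
t: 1.35
eef_pos: [0.5579, -0.0462, 0.2313]
tool_rot: [0.0, 0.676, 0.737, 0.0]
contact_force: [-0.4, 0.5, 0.3]
gripper_width: -0.002
```

Run:
```python
from h import *
o=get_obs();print(o["t"],o["eef_pos"],o["tool_rot"],o["contact_force"],o["gripper_width"])
p,d=read_camera("wrist");P=pts("wrist",d,o)
cv2.imwrite("pics/w1.png",p)
c,l,s,ce=cv2.connectedComponentsWithStats(blue(p).astype(np.uint8))
for i in range(1,c):
    if s[i,4]<60: continue
    q=P[(l==i)&(d>0)];m=np.median(q,0);q=q[abs(q[:,2]-m[2])<.012]
    print(s[i],np.round((q.min(0)+q.max(0))/2,4),np.round(q.max(0)-q.min(0),4),np.round(m,4))
p,d=read_camera("side");cv2.imwrite("pics/s1.png",p[100:400,150:550])
```

```text
1.35 [ 0.55792053 -0.04617874  0.23130753] [4.75786173e-04 6.75573575e-01 7.37292266e-01 4.81682048e-04] [-0.35107184  0.48831876  0.33249273] -0.002368387570859351
[ 244  110   82   84 5281] [0.5316 0.0134 0.1472] [0.0503 0.0503 0.0071] [0.5315 0.0143 0.1465]
[ 249  210   76   74 4352] [ 0.5369 -0.0481  0.1491] [0.0502 0.0508 0.0086] [ 0.5368 -0.0472  0.1498]
[ 258  292   45   57 1212] [ 0.5347 -0.1057  0.1458] [0.0305 0.0451 0.0085] [ 0.5309 -0.1021  0.1465]
[311 387  14  31 299] [ 0.5693 -0.1748  0.1472] [0.0095 0.0294 0.0049] [ 0.5688 -0.1745  0.1465]
```

View pics/w1.png

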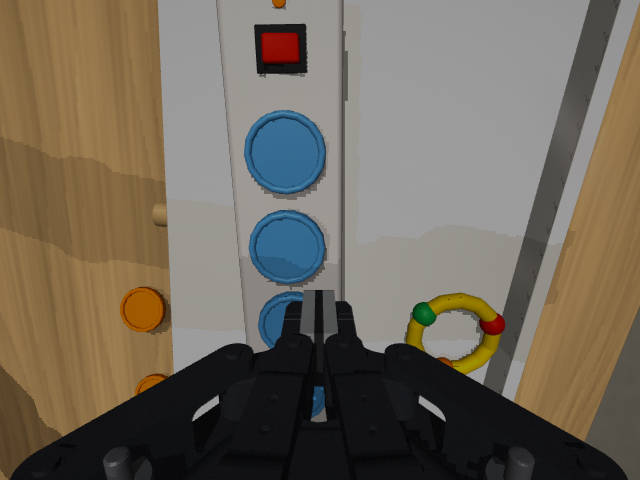

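View pics/s1.png

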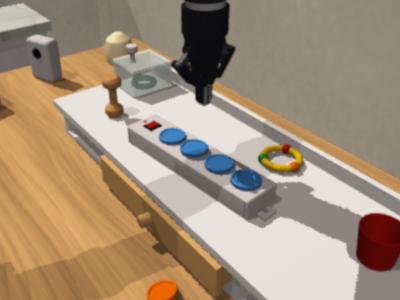

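Emit:
apply_moves(increments=[0,0,0,35,0,0,0,0,25,0,0,0,0,12,0,0,0,0,0,0])

```text
t: 1.95
eef_pos: [0.5605, -0.0449, 0.1579]
tool_rot: [0.001, 0.676, 0.737, 0.001]
contact_force: [0.1, -0.1, -0.2]
gripper_width: 0.001
```

Emit:
apply_moves(increments=[0,0,-2,3,0,0,0,0,2,0,0,0,0,1,0])

```text
t: 2.33
eef_pos: [0.5599, -0.045, 0.1536]
tool_rot: [0.002, 0.676, 0.737, 0.003]
contact_force: [0.2, -0.3, 0.0]
gripper_width: 0.001
```

Run:
```python
from h import *
o=get_obs();print(o["t"],o["eef_pos"],o["contact_force"])
p,d=read_camera("side");cv2.imwrite("pics/s2.png",cv2.resize(p[180:330,240:460],None,fx=3,fy=3))
```

```text
2.325 [ 0.55991717 -0.0450144   0.15360943] [ 0.20418209 -0.26164812  0.00629848]
```

View pics/s2.png

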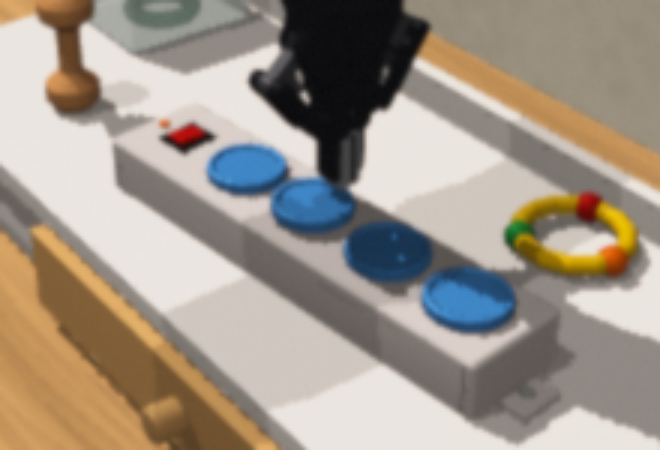

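Emit:
apply_moves(increments=[0,0,-1,2,0,0,0,-1,2,0,0,0,0,1,0])

```text
t: 2.75
eef_pos: [0.5581, -0.0452, 0.1488]
tool_rot: [0.003, 0.676, 0.737, 0.003]
contact_force: [-0.1, 0.4, 2.7]
gripper_width: 0.0
```

Run:
```python
from h import *
o=get_obs();print(o["t"],o["eef_pos"],o["contact_force"])
p,d=read_camera("side");cv2.imwrite("pics/s3.png",cv2.resize(p[180:330,240:460],None,fx=3,fy=3))
```

```text
2.75 [ 0.55813978 -0.04523411  0.14875077] [-0.14718855  0.37605352  2.7264942 ]
```

View pics/s3.png

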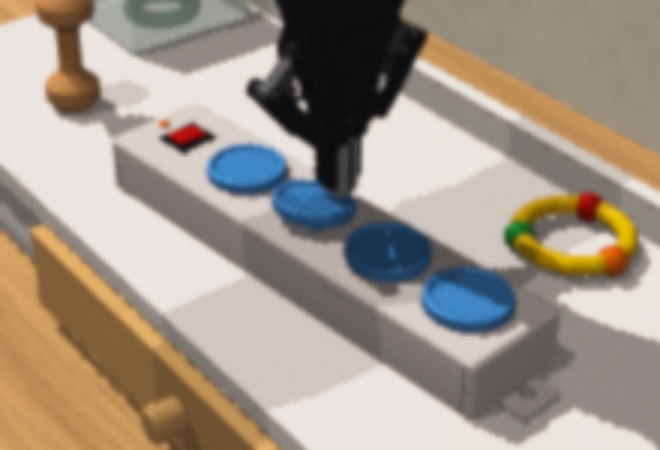

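```bash
cat > tilt.py <<'E'
from h import *
for n in ["side","scene"]:
    o=get_obs();p,d=read_camera(n);P=pts(n,d,o);b=blue(p)&(d>0)
    for nm,c in zip("ABCD",[(.532,.014),(.537,-.0475),(.542,-.110),(.5475,-.1715)]):
        m=b&(np.hypot(P[...,0]-c[0],P[...,1]-c[1])<.021)&(abs(P[...,2]-.148)<.012)
        q=P[m]
        if len(q)<30: print(n,nm,len(q));continue
        k=np.linalg.lstsq(np.c_[q[:,:2]-c,np.ones(len(q))],q[:,2],rcond=None)[0]
        print(n,nm,len(q),'tilt deg x,y',np.round(np.degrees(k[:2]),1),'z',round(k[2],4))
E
python3 tilt.py
```

```text
side A 202 tilt deg x,y [ 0.7 -0.1] z 0.1452
side B 174 tilt deg x,y [-8.3  0.5] z 0.1492
side C 252 tilt deg x,y [-1. -1.] z 0.1451
side D 290 tilt deg x,y [-0.8 -0.8] z 0.1451
scene A 161 tilt deg x,y [0.6 0.6] z 0.1484
scene B 77 tilt deg x,y [-9.8  0.7] z 0.1526
scene C 0
scene D 99 tilt deg x,y [-0.6  0.1] z 0.1486
```

B tips about 8° under the finger, so it is the loose cover. Next I lift and go over its centre.

Emit:
apply_moves(increments=[0,0,0,-8,0,0,0,0,-8,0,0,-1,-11,0,0,0,-1,-10,0,0,0,0,0,0,0,0,0,0,0,0])

```text
t: 3.65
eef_pos: [0.5353, -0.0495, 0.1659]
tool_rot: [0.003, 0.676, 0.737, 0.003]
contact_force: [-0.5, -0.2, 0.5]
gripper_width: 0.003
```

```bash
python3 tilt.py
python3 - <<'E'
from h import *
o=get_obs();p,d=read_camera("wrist");P=pts("wrist",d,o);print(o["eef_pos"])
cv2.imwrite("pics/w4.png",p)
E
```

```text
side A 199 tilt deg x,y [-0.4 -0.1] z 0.1452
side B 213 tilt deg x,y [-0.7  0.1] z 0.1484
side C 249 tilt deg x,y [-1.3  0.2] z 0.1452
side D 284 tilt deg x,y [-1.2 -0.5] z 0.1452
scene A 160 tilt deg x,y [0.  0.3] z 0.1485
scene B 100 tilt deg x,y [-0.   3.6] z 0.1514
scene C 2
scene D 6
[ 0.53540344 -0.04953281  0.16587311]
```

View pics/w4.png

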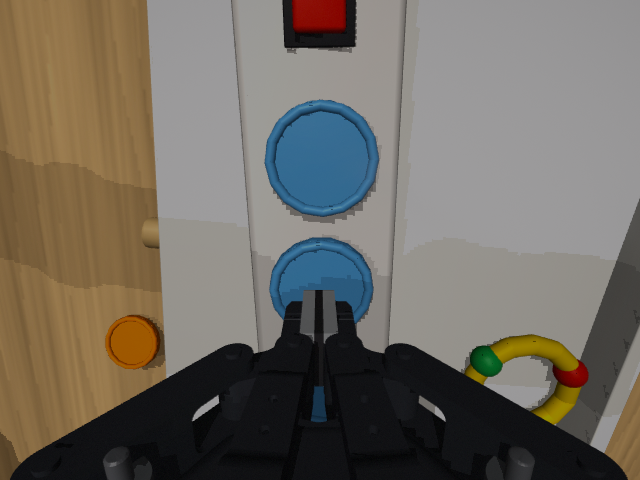

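Emit:
apply_moves(increments=[0,1,1,7,0,0,0,0,5,0,0,0,0,3,0,0,0,0,2,0])

```text
t: 4.3
eef_pos: [0.5372, -0.0481, 0.1481]
tool_rot: [0.003, 0.676, 0.737, 0.003]
contact_force: [-4.2, 0.5, 10.5]
gripper_width: -0.001
```

Emit:
apply_moves(increments=[0,0,0,3,0,0,0,0,3,0])

```text
t: 4.55
eef_pos: [0.5374, -0.0481, 0.1459]
tool_rot: [0.003, 0.676, 0.737, 0.003]
contact_force: [-16.6, 0.7, 42.4]
gripper_width: 0.001
```

Emit:
apply_moves(increments=[0,0,0,-4,0,0,0,0,-15,0,0,0,0,-30,0,0,0,0,-30,0,0,0,40,0,0,0,0,40,0,0,0,0,0,0,0])

```text
t: 5.42
eef_pos: [0.6191, -0.0413, 0.2323]
tool_rot: [0.004, 0.676, 0.737, 0.004]
contact_force: [0.0, -0.7, 0.4]
gripper_width: -0.005
```

```bash
python3 tilt.py
python3 - <<'E'
from h import *
o=get_obs();p,d=read_camera("wrist");P=pts("wrist",d,o);print(o["eef_pos"],o["contact_force"])
cv2.imwrite("pics/w5.png",p)
c,l,s,ce=cv2.connectedComponentsWithStats(blue(p).astype(np.uint8))
for i in range(1,c):
    if s[i,4]>300:print(s[i],np.round(np.median(P[(l==i)&(d>0)],0),4))
p,d=read_camera("side");cv2.imwrite("pics/s5.png",cv2.resize(p[130:380,220:570],None,fx=2,fy=2))
E
```

```text
side A 198 tilt deg x,y [ 0.4 -0.2] z 0.1452
side B 229 tilt deg x,y [0.5 1. ] z 0.1454
side C 247 tilt deg x,y [-0.9 -0.3] z 0.1452
side D 291 tilt deg x,y [-0.9 -0.4] z 0.1451
scene A 158 tilt deg x,y [-0.2 -0.7] z 0.1484
scene B 147 tilt deg x,y [-0.1 -0.3] z 0.1486
scene C 89 tilt deg x,y [-0.7  1.4] z 0.1481
scene D 36 tilt deg x,y [13.3  2.7] z 0.1449
[ 0.61661132 -0.04203669  0.23199829] [ 0.3283404   0.24292624 -0.33207888]
[ 149  109   82   84 5357] [0.5318 0.0145 0.1466]
[ 163  208   76   73 4299] [ 0.5377 -0.0471  0.1466]
[ 177  291   70   63 3378] [ 0.544  -0.1062  0.1463]
```

View pics/s5.png

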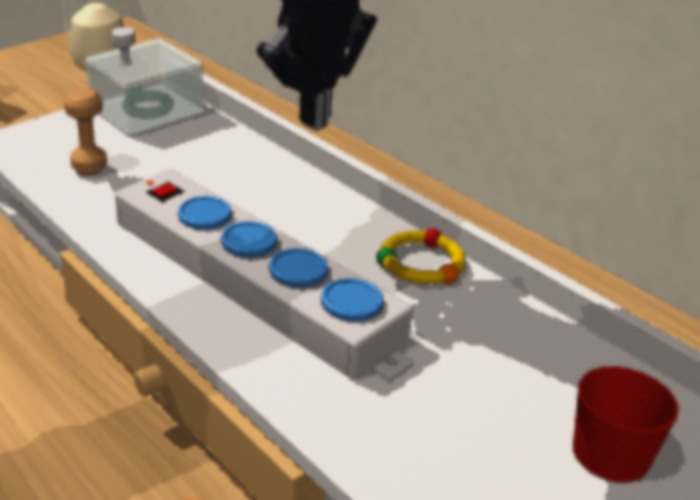

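The side view shows all four covers lying level, with the second one, at about (249,240), now at the same height as the rest. The toys are where they were and the gripper is clear.

```bash
python3 -c "
from station import *
print(hand_in())"
```

```text
the job is handed in; nothing more can be done
None
```

The loose cover was the second from the switch (strip y ≈ +1 mm). It is now pressed home, and I handed the job in at about 6 s of the 45 s allowed. `hand_in()` gives no verdict.

- **Finding it:** Depth readings showed this cover about 3 mm higher than the others, so I pressed only this one near its edge. It tipped about 8° under roughly 2.7 N, and dropped back level when I let go.
- **Seating it:** I pressed it in the middle up to about 42 N. The fingertip stopped at 0.1459 m, matching the expected flush height of 0.146 m.
- **Last checks:** In the side camera all four covers were at the same height (0.1451–0.1454 m) and tilted about 1° or less. The wrist camera agreed for the three covers it could see. The toys looked unmoved in the pictures, and the gripper was clear above the shelf.
- **One reading that disagreed:** The scene camera gave 13° of tilt for the fourth cover. It came from only 36 pixels, so I think most of that cover was hidden. The side camera saw it on 291 pixels and read it as flat.
- **Force:** The 42 N peak came from the fingertips in the centre press. I took the 40 N limit to apply only to the arm and gripper body, and the peak was well below the 120 N wrist limit.

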